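# Pack the table easel's drawer, then hold its board up at 40 degrees

### The job

Lay the paint tube from the table flat in the open drawer of the table easel box and push the drawer fully shut. Then take the knob on the far edge of the easel's hinged board, raise the board to 40 degrees from flat and keep holding it there, still: the wing nut of its stay is slack, so the board would fall shut, and your program finishes while the gripper holds it by the knob so that I can tighten the nut. Do not let the board drop, and leave the other things on the table where they are.

Things in the scene. Friction and masses are not known exactly. Their poses are not given: they have to be found in the camera images.
- easel_box: Wooden table easel box, fixed: 220 (its x) x 300 (its y) x 90 mm high, with a 12 mm board on top as lid (top face at 102 mm; a 12 mm ledge along its near edge). Origin: centre of the underside, at table height; x from the hinge edge (near the robot) to the knob edge, y left, z up. The drawer comes out of its right side (face y = -150 mm).
- drawer (a joint): How far the drawer is pulled out, m: 0 = fully shut, front flush with the box's right side; stop at 0.18. It slides along the box's -y axis; about 1.2 N of friction, no catch.
- drawer_floor (a point): Centre of the drawer's inner floor, 16 mm above the table; moves with the drawer, axes as the box's. Drawer 200 (x) x 220 mm (y), open on top; walls 6 mm thick (front 9 mm), 30 mm high above this floor; outer face of its front at y = -110 mm. A second tube is fixed in the inner end; y = -100 to +60 mm is free. Only what stands outside the box can be reached from above.
- drawer_pull (a point): Outer end of the small round wooden knob (20 mm diameter, standing 20 mm proud) in the middle of the drawer's front, 29.5 mm above the table. Pushing here along the box's +y shuts the drawer.
- lid_hinge (a joint): Angle of the board, rad: 0 = lying shut on the box, 0.698 = 40 degrees, stop at 1.05. Hinged along its near edge: the far edge rises. About 0.57 kg, no spring, almost no friction: it falls shut when let go.
- easel_lid: The board with its knob: 224 mm deep x 304 mm wide x 11 mm thick. Origin on the hinge axis, in the middle of the near edge (z = 90 mm); its x runs along the board to the far edge, y left; tilts with the board. In the middle of the far edge a turned wooden knob points away along x: neck 16 mm diameter, 12 mm long, then a head 26 mm diameter, 22 mm long.
- knob_grip (a point): Centre of the knob's head, where to pinch it (26 mm wide across y); shut, 96.5 mm above the table. The hinge axis lies along the box's y at x = -104 mm, z = 90 mm in the box's frame; this point is 239 mm from the axis along the board and 6.5 mm above it.
- paint_tube: The loose crimped metal paint tube with a black cap, lying flat on the table to the robot's right: 32 mm wide (x) x 114 mm long (y) x 27 mm high, 50 g. Origin: under its middle, at table height; z up. Its solid body, to grip across x, runs from y = -35 to +53 mm.
- ink_jar: Bystander: round jar of drawing ink, 55 mm diameter, 57 mm high; origin under its centre.
- bottle_tall: Bystander: tall squeeze bottle of paint, 46 mm diameter, 140 mm high; origin under its centre.
- bottle_short: Bystander: shorter squeeze bottle of paint, 42 mm diameter, 115 mm high; origin under its centre.
- water_cup: Bystander: plastic water cup, 85 mm diameter, 93 mm high; origin under its centre.
- masking_tape: Bystander: roll of masking tape lying flat, 104 mm diameter, 24 mm high; origin under its centre.
- brayer: Bystander: ink roller with wooden handle, 193 x 98 x 38 mm; origin under its middle.
- sanding_block: Bystander: small wooden sanding block, 40 x 60 x 30 mm; origin under its centre.
- scissors: Bystander: scissors lying flat, 54 x 179 x 9 mm; origin under the middle.

How it is judged:
By the outcome, as a careful person would: the job done as asked, in the order asked, and still so for the second after the job is handed in, while the arm keeps its last pose, push and grip.
It also fails if it takes over 72 s, if anything falls off the work surface, if the arm or the gripper's body presses on something with over 40 N, if the wrist force passes 120 N, or if a joint passes its speed limit or range.

### The arm

A 6-joint arm with a two-finger parallel gripper is mounted at the origin on a cart in front of the work surface, level with it; the furniture and walls round the work are solid. World frame = base frame: x ahead of the robot, y to its left, z up, the work surface at z = 0. Lengths are in m, angles in rad, forces in N, time in s.
With the tool pointing down it reaches from about 0.25 to 0.725 m from the base axis. Payload 4 kg.
Tool frame: the origin (TCP) lies midway between the tips of the shut fingers; the grasp point (between the pads) lies 19 mm behind it; z points along the fingers, y is the line along which they close (so a half turn about z gives the same grasp; the last joint's range is limited). The gripper opens to 85 mm and grips with 20 to 120 N. Pads are 22 mm wide; open, the fingers measure 114 mm over their backs; the gripper's body (76 mm by 85 mm) begins 54 mm behind the grasp point. The pads swing forward as they close: fully open they stand 13 mm farther back than shut.
Start: joints at [-1.245, 0.241, 0.005, 1.335, 0, 1.571], TCP at [0.16, -0.474, 0.231] pointing down, gripper open.
Joint ranges: [-2.72, 2.72], [-1.05, 1.87], [-1.09, 1.28], [-1.99, 2.15], [-1.42, 1.44], [-3.14, 3.14]. Speed limits (rad/s): [2.79, 2.79, 3.14, 3.14, 3.14, 3.14].

### API

Orientations are given as a unit quaternion [x, y, z, w].
In Python, from workcell import monitor, vision, job gives the robot as it stands.
- The arm moves only by the tool move_arm, never from a script. Its argument "moves" is a list that holds one entry, the list of rows, each a list of 5 numbers: the shift along the world's x, y, z in m, then the turn about the world's z in degrees, then the opening in per cent of the stroke, from 0 (shut) to 100 (fully open). In form: [[[x, y, z, turn, gripper], ...]]. A call has 1 to 5 rows; each row is the pose to reach, as a shift and turn from the pose commanded when the call began; what a row does not reach only later rows make up. A row lasts 1/8 s, in which the tool goes at most 62.5 mm and 10.7 degrees, less where a joint would pass 70% of its speed; a pose out of reach is approached as far as the arm can. A call with a gripper value outside its range is refused whole. The fingers move at their own pace and stop on an object; the grip force is fixed at half the most. Time passes only in rows, so rows that repeat a pose let the fingers close. It gives the time, the measured TCP pose, the force, the opening and the grip force at its end, in the units of the state.
- monitor.get_obs(): the state, without advancing time (a new reading comes with each control period).
- vision.camera(name): name is "scene" or "top" or "wrist"; returns a dict with "color" (384x512x3 uint8, red, green, blue), "camera_matrix" (3x3 intrinsics, pixels), "eye" and "attitude" of the camera in the world; the wrist camera has in their place "hand_eye" (4x4, takes a point from camera to tool coordinates, whose origin is the TCP and whose axes are the flange's). Camera axes: x right, y up, looking along -z (the intrinsics and any distortion apply to the point x, -y, -z); pixel columns grow to the right and rows downward; lengths in m; the calibration is good to about 2 mm. A picture is of the moment at which its call begins: read the wrist's pose just before it. There is no depth.
- job.job_done(): hands the job in; it is judged then, once.
The state is a dict: "clock": time; "joint_pos": joint angles; "joint_vel": joint speeds; "tau": joint torques, N m; "eef_pos": TCP position; "tool_rot": TCP orientation; "ft_force": force on the tool from outside, world axes, zero at the start; "ft_torque": the same for the moment, N m; "grip_width": finger opening in m; "grasp_force": force on a finger pad.
Only numpy, scipy, OpenCV 4.12 (cv2) and the standard library are available. Lean on these libraries where they do the work, as an engineer would, in place of code of your own. Each camera call takes 0.05 s, during which the arm holds its last target. There are 200 camera calls.

## Working session

There is one attempt and no reset: what is moved stays moved. The work goes in short steps, Python scripts to look and compute and a tool call to move; the robot and the scene stay as the last step left them, time stands still between calls to the robot, and variables do not carry over. Pictures are saved under pics/ and viewed, at most 10 in all, crops included, and the job is handed in when it is done.

Besides the shell and the picture viewer there is one more tool, called after "Call:" in YAML: its name, and indented under it one key for each argument. move_arm: Moves the arm, as the interface text tells. Its arguments: {"type":"object","properties":{"moves":{"type":"array","items":{"type":"array","items":{"type":"array","items":{"type":"number"}}}}},"required":["moves"]}

```bash
mkdir -p pics; ls
cat > h.py <<'E'
import numpy as np, cv2
from scipy.spatial.transform import Rotation as R
from workcell import monitor, vision, job
def att(a):
    a=np.array(a,float)
    return a if a.shape==(3,3) else R.from_quat(a).as_matrix()
def pose(c,obs=None):
    if 'eye' in c: return np.array(c['eye']),att(c['attitude'])
    T=np.array(c['hand_eye']); r=R.from_quat(obs['tool_rot']).as_matrix()
    return np.array(obs['eef_pos'])+r@T[:3,3], r@T[:3,:3]
def ray(c,u,v,z,obs=None):
    e,A=pose(c,obs); K=np.array(c['camera_matrix'])
    d=np.linalg.inv(K)@[u,v,1]; d=A@[d[0],-d[1],-d[2]]
    return e+d*(z-e[2])/d[2]
def proj(c,P,obs=None):
    e,A=pose(c,obs); p=(np.atleast_2d(P)-e)@A; K=np.array(c['camera_matrix'])
    q=np.c_[p[:,0],-p[:,1],-p[:,2]]@K.T
    return q[:,:2]/q[:,2:]
E
python3 - <<'E'
from h import *
o=monitor.get_obs(); print(o)
for n in ('scene','top'):
    c=vision.camera(n); cv2.imwrite(f'pics/{n}1.png',cv2.resize(c['color'][:,:,::-1],(800,600),interpolation=cv2.INTER_CUBIC))
    print({k:v for k,v in c.items() if k!='color'})
    np.save(f'{n}.npy',{k:v for k,v in c.items()},allow_pickle=True)
E
```

```text
pics
{'clock': 0.0, 'joint_pos': array([-1.24503954e+00,  2.41457605e-01,  3.72583673e-03,  1.33518714e+00,
        1.23602074e-05,  1.57081814e+00]), 'joint_vel': array([-1.58958172e-03,  1.38842318e-03,  7.21159643e-06,  1.74973167e-04,
        3.98976115e-04, -9.11379995e-04]), 'tau': array([ 2.74388885e-04, -3.72321939e+01,  2.52405274e+01,  1.68928021e-02,
        4.82685550e-05, -1.50803029e-06]), 'eef_pos': array([ 0.15981586, -0.47310926,  0.23039128]), 'tool_rot': array([ 9.86765828e-01,  1.62148311e-01, -1.66011119e-04, -1.04824429e-03]), 'ft_force': array([-0.57734589, -0.10893924,  0.0399891 ]), 'ft_torque': array([-0.03148977, -0.0052311 ,  0.05870606]), 'grasp_force': 0.0, 'grip_width': 0.08517732910083602}
{'camera_matrix': array([[411.4680203 ,   0.        , 253.93149592],
       [  0.        , 411.4680203 , 190.95294958],
       [  0.        ,   0.        ,   1.        ]]), 'eye': array([-0.58003464, -0.45114762,  1.12545767]), 'attitude': array([ 0.35241857, -0.21162558, -0.49255552,  0.7670755 ])}
{'camera_matrix': array([[374.06945177,   0.        , 262.9534949 ],
       [  0.        , 374.06945177, 193.46068331],
       [  0.        ,   0.        ,   1.        ]]), 'eye': array([0.36175571, 0.0978692 , 1.45258773]), 'attitude': array([-0.0303073 ,  0.04196803,  0.70772307, -0.7045908 ])}
```

View pics/scene1.png

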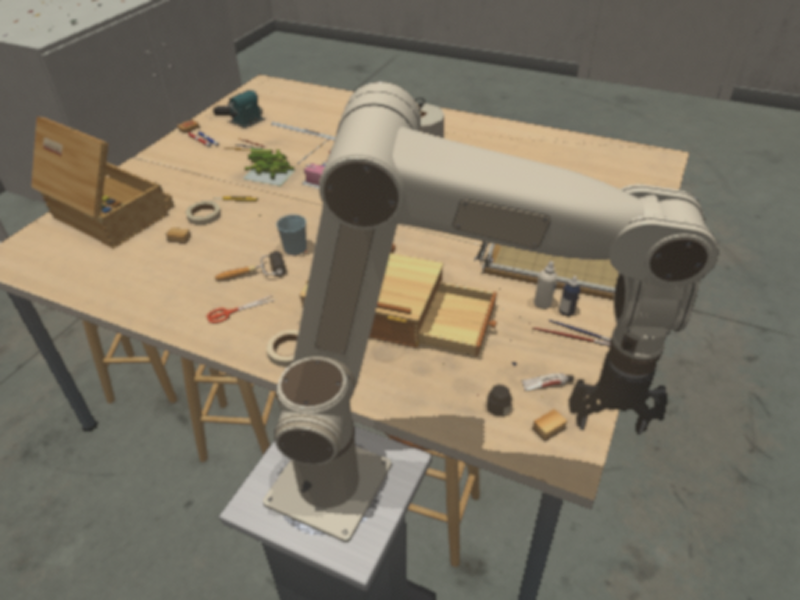

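View pics/top1.png

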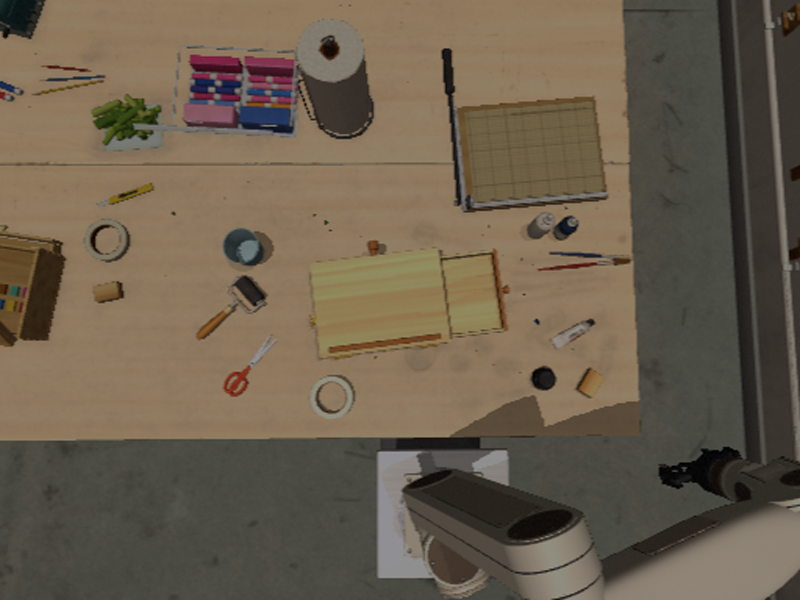

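The scene picture shows the arm over the right end and the easel box with its open drawer. In the top picture the board's corners are about (310,262), (440,248), (452,342), (317,357), its knob (374,247), the drawer pull (507,289), and the tube runs from (556,342) to its cap (592,321).

Run:
```python
from h import *
from scipy.optimize import least_squares
c=np.load('top.npy',allow_pickle=True).item()
px=np.array([(310,262),(440,248),(452,342),(317,357),(374,247),(507,289),(497,250),(507,328)])*.64
def model(p):
    x,y,t,d=p
    L=np.array([[.120,.152,.102],[.120,-.152,.102],[-.104,-.152,.102],[-.104,.152,.102],[.140,0,.1],[0,-.170-d,.0295],[.1,-.15-d,.046],[-.1,-.15-d,.046]])
    r=R.from_euler('z',t).as_matrix(); return L@r.T+[x,y,0]
s=least_squares(lambda p:(proj(c,model(p))-px).ravel(),[.4,0,0,.14],loss='soft_l1')
print('box x y yaw d',s.x,np.degrees(s.x[2])); print((proj(c,model(s.x))-px).round(1))
print('knob',model(s.x)[4],'pull',model(s.x)[5])
for n,u,v,z in [('tubeend',556,342,.01),('cap',592,321,.013),('tubemid',573,332,.02),('jar',543,378,.057),('sand',590,381,.03),('bottle',541,222,.115),('bottle2',568,225,.14),('brush',540,268,0)]:
    print(n,ray(c,u*.64,v*.64,z).round(3))
```

```text
box x y yaw d [0.49593324 0.14474861 0.12627934 0.14319231] 7.235273204980765
[[-0.2 -0.1]
 [-0.8 -1.6]
 [-0.1 -1.2]
 [ 2.5  0.3]
 [-0.4 -1. ]
 [ 0.9  1.1]
 [-1.   0.5]
 [ 0.3  2.4]]
knob [0.63481847 0.16238077 0.1       ] pull [ 0.53537793 -0.16594986  0.0295    ]
tubeend [ 0.41  -0.285  0.01 ]
cap [ 0.461 -0.375  0.013]
tubemid [ 0.434 -0.325  0.02 ]
jar [ 0.323 -0.239  0.057]
sand [ 0.314 -0.36   0.03 ]
bottle [ 0.687 -0.23   0.115]
bottle2 [ 0.674 -0.286  0.14 ]
brush [ 0.597 -0.253  0.   ]
```

Call:
move_arm:
  moves:
    - [[0.055,0.03,0,10,100],[0.11,0.06,0,20,100],[0.165,0.09,0,30,90],[0.22,0.12,0,40,80],[0.27,0.145,0,50,75]]

```text
clock: 0.72
eef_pos: [0.4315, -0.3272, 0.2309]
tool_rot: [0.824, 0.567, -0.0, -0.0]
ft_force: [-0.6, -0.9, 0.4]
grip_width: 0.064
grasp_force: 0.0
```

Call:
move_arm:
  moves:
    - [[0,0,-0.01,10,75],[0,0,-0.02,20,75],[0,0,-0.03,30,75],[0,0,-0.03,40,75],[0,0,-0.03,50,75]]

```text
clock: 1.35
eef_pos: [0.4296, -0.3283, 0.2005]
tool_rot: [0.508, 0.862, 0.0, -0.001]
ft_force: [0.5, 0.0, -0.8]
grip_width: 0.064
grasp_force: 0.0
```

Run:
```python
from h import *
o=monitor.get_obs(); c=vision.camera('wrist')
print(o['joint_pos'].round(3),o['eef_pos'].round(4),R.from_quat(o['tool_rot']).as_matrix()[:,1].round(3)); print(c['hand_eye'],c['camera_matrix'])
np.save('w1.npy',{'c':c,'o':o},allow_pickle=True)
cv2.imwrite('pics/w1.png',cv2.resize(c['color'][:,:,::-1],(800,600)))
```

```text
[-0.653  0.337  0.056  1.292  0.     0.412] [ 0.4296 -0.3283  0.2005] [ 0.875  0.485 -0.001]
[[ 6.88429757e-04  9.46814583e-01  3.21778916e-01  8.38920595e-02]
 [ 9.99999180e-01 -3.04367563e-04 -1.24386504e-03 -7.83611415e-04]
 [-1.07977050e-03  3.21779509e-01 -9.46814016e-01 -1.42388030e-01]
 [ 0.00000000e+00  0.00000000e+00  0.00000000e+00  1.00000000e+00]] [[310.45660251   0.         258.74791646]
 [  0.         310.45660251 188.18409897]
 [  0.           0.           1.        ]]
```

View pics/w1.png

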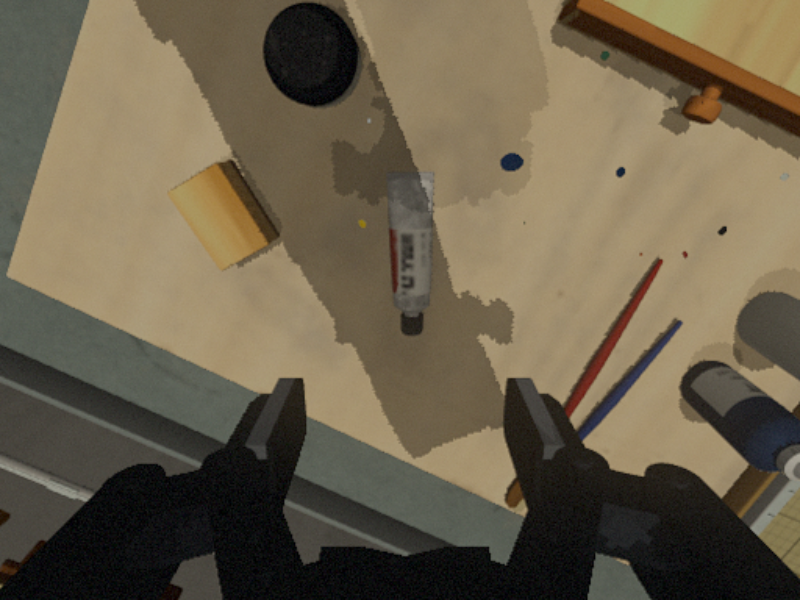

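The wrist picture shows the tube from its crimp end (411,174) to the cap's end (411,333), with its shoulder at (411,305). The drawer pull's outer end is at about (699,112), and the drawer front's top near corner at (571,8).

Run:
```python
from h import *
d=np.load('w1.npy',allow_pickle=True).item(); c,o=d['c'],d['o']
f=lambda u,v,z: ray(c,u*.64,v*.64,z,o)
a=f(411,174,.004); b=f(411,334,.010); m=(a+b)/2; ax=a-b
print(a,b,np.hypot(*ax[:2]),'mid',m,'yaw of y-axis',np.degrees(np.arctan2(-ax[0],ax[1])))
print('sides',f(392,240,.013),f(431,240,.013))
y=R.from_quat(o['tool_rot']).as_matrix()[:,1]; print('close dir',np.degrees(np.arctan2(y[1],y[0])))
print('pull',f(699,112,.0295),'front corner',f(571,8,.046))
print('jar',f(310,53,.057),'block',f(222,213,.03))
```

```text
[ 0.40631912 -0.27796336  0.004     ] [ 0.46284423 -0.37887785  0.01      ] 0.11566685437926308 mid [ 0.43458167 -0.32842061  0.007     ] yaw of y-axis 29.254442054548804
sides [ 0.41611903 -0.32254914  0.013     ] [ 0.43971558 -0.30944972  0.013     ]
close dir 29.00144226104599
pull [ 0.53954688 -0.15973201  0.0295    ] front corner [ 0.43685741 -0.1573213   0.046     ]
jar [ 0.32575341 -0.24580065  0.057     ] block [ 0.31041999 -0.35673188  0.03      ]
```

Call:
move_arm:
  moves:
    - [[0.004,0.002,-0.06,0,75],[0.004,0.002,-0.12,0,75],[0.004,0.002,-0.16,0,75],[0.004,0.002,-0.185,0,75],[0.004,0.002,-0.194,0,75]]

```text
clock: 2.02
eef_pos: [0.4326, -0.3256, 0.0052]
tool_rot: [0.511, 0.86, 0.0, -0.002]
ft_force: [0.6, 0.7, -0.3]
grip_width: 0.0642
grasp_force: 0.0
```

Call:
move_arm:
  moves:
    - [[0,0,0,0,75],[0,0,0,0,40],[0,0,0,0,20],[0,0,0,0,20],[0,0,0,0,20]]

```text
clock: 2.65
eef_pos: [0.4351, -0.3274, 0.009]
tool_rot: [0.51, 0.86, -0.0, 0.002]
ft_force: [0.2, 1.3, 5.2]
grip_width: 0.0255
grasp_force: 59.1
```

Call:
move_arm:
  moves:
    - [[0,0,0.03,0,20],[0,0,0.08,0,20],[0,0,0.14,10,20],[0.01,0.03,0.18,20,20],[0.03,0.08,0.18,30,20]]

```text
clock: 3.28
eef_pos: [0.4664, -0.2485, 0.1921]
tool_rot: [0.269, 0.963, -0.001, 0.005]
ft_force: [0.6, 0.2, -1.8]
grip_width: 0.0258
grasp_force: 59.2
```

Call:
move_arm:
  moves:
    - [[0.02,0.055,0,10,20],[0.04,0.11,0,20,20],[0.05,0.15,0,30,20],[0.06,0.175,0,38,20],[0.06,0.175,0,38,20]]

```text
clock: 3.9
eef_pos: [0.5244, -0.0699, 0.1874]
tool_rot: [-0.06, 0.998, -0.0, 0.0]
ft_force: [-0.6, 0.8, -0.6]
grip_width: 0.0258
grasp_force: 59.2
```

Run:
```python
from h import *
o=monitor.get_obs(); c=vision.camera('wrist')
y=R.from_quat(o['tool_rot']).as_matrix()[:,1]; print('close dir',np.degrees(np.arctan2(y[1],y[0])))
print(o['joint_pos'].round(3),o['eef_pos'].round(4),o['grip_width'])
np.save('w2.npy',{'c':c,'o':o},allow_pickle=True)
cv2.imwrite('pics/w2.png',cv2.resize(c['color'][:,:,::-1],(800,600)))
```

```text
close dir 96.8294706470516
[-0.133  0.32  -0.003  1.248  0.    -0.252] [ 0.5244 -0.0699  0.1874] 0.02584493353356833
```

View pics/w2.png

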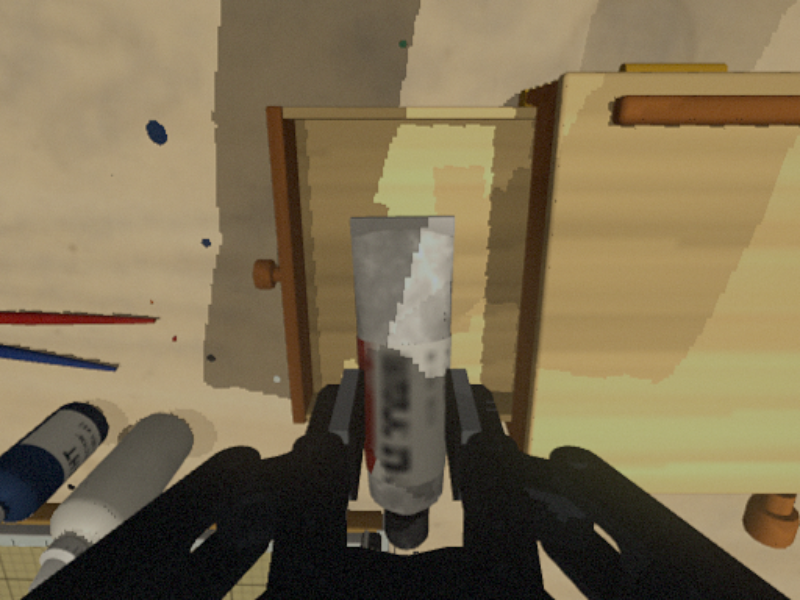

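The wrist picture shows the tube held across its body, crimp end at (403,217) and cap at (406,530). It also shows the lid's right corners at (564,72) and (524,493), the lid knob's head at (772,520), the drawer front's top corners at (267,107) and (293,423), and the pull's end at (254,274).

```bash
cat > fit.py <<'E'
from h import *
from scipy.optimize import least_squares
t=np.load('top.npy',allow_pickle=True).item()
d=np.load('w2.npy',allow_pickle=True).item(); c,o=d['c'],d['o']
# box-frame points (drawer ones flagged) seen by the wrist camera
L=np.array([[-.104,-.152,.102],[.120,-.152,.102],[.135,0,.0965],[-.1,-.15,.046],[.1,-.15,.046],[0,-.170,.0295]]); s=np.array([0,0,0,1,1,1])
px=np.array([(564,72),(524,493),(772,520),(267,107),(293,423),(254,274)])*.64
LT=np.array([[.120,.152,.102],[.120,-.152,.102],[-.104,-.152,.102],[-.104,.152,.102],[.14,0,.1]])
pt=np.array([(310,262),(440,248),(452,342),(317,357),(374,247)])*.64
def W(p,L,s=0):
    return (L-np.outer(s*np.ones(len(L)),[0,p[3],0]))@R.from_euler('z',p[2]).as_matrix().T+[p[0],p[1],0]
def res(p): return np.r_[(proj(c,W(p,L,s),o)-px).ravel(),.7*(proj(t,W(p,LT))-pt).ravel()]
S=least_squares(res,[.496,.145,.126,.143],loss='soft_l1'); P=S.x
E
python3 - <<'E'
from fit import *
print(P,np.degrees(P[2])); print(res(P).reshape(-1,2).round(1))
pw=W(P,L,s); print('knob',pw[2],'pull',pw[5])
cy=(-.152+(-.15-P[3]+.009))/2
print('drawer outside centre',W(P,np.array([[0,cy,0]])),'gap',-.152+.15+P[3]-.009)
f=lambda u,v,z: ray(c,u*.64,v*.64,z,o)
print('tube ends',f(403,217,.187),f(406,545,.187),o['eef_pos'])
E
```

```text
[0.49989955 0.15067518 0.1251313  0.14692483] 7.169495363684049
[[-0.7  9.4]
 [ 0.1  6.9]
 [ 0.3 -2.5]
 [-1.6 -1.6]
 [ 0.3 -1.5]
 [ 1.1 -1.1]
 [-1.2 -0.8]
 [-1.7 -1.8]
 [-1.2 -1.5]
 [ 0.6 -0.6]
 [-1.4 -1.4]]
knob [0.63384402 0.16752385 0.0965    ] pull [ 0.53945335 -0.1637717   0.0295    ]
drawer outside centre [[ 0.52735196 -0.06756741  0.        ]] gap 0.13592482540059256
tube ends [ 0.46547639 -0.07671469  0.187     ] [ 0.58869273 -0.06083798  0.187     ] [ 0.5244269 -0.0699491  0.187446 ]
```

Call:
move_arm:
  moves:
    - [[0.002,0.002,-0.05,0,20],[0.002,0.002,-0.1,0,20],[0.002,0.002,-0.135,0,20],[0.002,0.002,-0.152,0,20],[0.002,0.002,-0.16,0,20]]

```text
clock: 4.58
eef_pos: [0.5248, -0.0709, 0.0262]
tool_rot: [-0.057, 0.998, 0.0, -0.001]
ft_force: [0.2, 0.5, -0.2]
grip_width: 0.0254
grasp_force: 59.2
```

Call:
move_arm:
  moves:
    - [[0,0,0,0,20],[0,0,-0.002,0,20],[0,0,-0.002,0,40],[0,0,-0.002,0,55],[0,0,-0.002,0,60]]

```text
clock: 5.2
eef_pos: [0.5263, -0.0696, 0.0257]
tool_rot: [-0.058, 0.998, -0.0, 0.0]
ft_force: [-0.5, 0.0, -0.5]
grip_width: 0.0507
grasp_force: 0.0
```

Call:
move_arm:
  moves:
    - [[0,0,0.02,0,60],[0,0,0.07,0,60],[0,0,0.13,0,60],[0,-0.02,0.16,0,60],[0,-0.02,0.16,0,80]]

```text
clock: 5.82
eef_pos: [0.5282, -0.0908, 0.1887]
tool_rot: [-0.057, 0.998, -0.001, 0.004]
ft_force: [-0.8, -0.1, -0.1]
grip_width: 0.0674
grasp_force: 0.0
```

Run:
```python
from h import *
o=monitor.get_obs(); c=vision.camera('wrist')
print(o['eef_pos'].round(4))
np.save('w3.npy',{'c':c,'o':o},allow_pickle=True)
cv2.imwrite('pics/w3.png',cv2.resize(c['color'][:,:,::-1],(640,480)))
```

```text
[ 0.5282 -0.0908  0.1887]
```

View pics/w3.png

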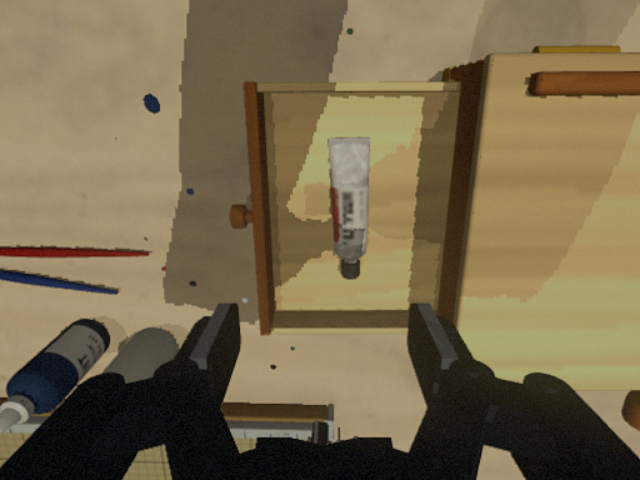

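The picture shows the tube lying flat inside the drawer, from (349,138) to (351,277), clear of all its walls.

Call:
move_arm:
  moves:
    - [[0.007,-0.05,0,0,100],[0.014,-0.1,0,0,100],[0.021,-0.15,0,0,100],[0.021,-0.155,-0.04,0,100],[0.021,-0.155,-0.09,0,100]]

```text
clock: 6.5
eef_pos: [0.5469, -0.2455, 0.0933]
tool_rot: [-0.057, 0.998, 0.0, 0.0]
ft_force: [1.0, -0.5, -0.7]
grip_width: 0.0856
grasp_force: 0.0
```

Call:
move_arm:
  moves:
    - [[0,0,-0.04,0,100],[0,0,-0.07,0,100],[0,0,-0.088,0,100],[0,0,-0.092,0,100],[0,0,-0.092,0,100]]

```text
clock: 7.12
eef_pos: [0.5465, -0.2441, 0.0026]
tool_rot: [-0.058, 0.998, 0.0, -0.001]
ft_force: [0.1, 0.7, 0.5]
grip_width: 0.0852
grasp_force: 0.0
```

Call:
move_arm:
  moves:
    - [[-0.001,0.012,0.002,0,100],[-0.003,0.03,0.002,0,100],[-0.006,0.055,0.002,0,100],[-0.009,0.08,0.002,0,100],[-0.013,0.105,0.002,0,100]]

```text
clock: 7.75
eef_pos: [0.5353, -0.1385, 0.0067]
tool_rot: [-0.058, 0.998, -0.001, 0.002]
ft_force: [2.5, -1.8, -0.1]
grip_width: 0.0855
grasp_force: 0.9
```

Call:
move_arm:
  moves:
    - [[-0.0025,0.02,0,0,100],[-0.005,0.038,0,0,100],[-0.006,0.049,0,0,100],[-0.007,0.056,0,0,100],[-0.007,0.056,0,0,100]]

```text
clock: 8.38
eef_pos: [0.5265, -0.0831, 0.005]
tool_rot: [-0.058, 0.998, 0.0, -0.001]
ft_force: [-1.4, 0.2, 0.5]
grip_width: 0.0853
grasp_force: 0.0
```

Call:
move_arm:
  moves:
    - [[0,0.003,0,0,100],[-0.001,0.006,0,0,100],[-0.001,0.008,0,0,100],[-0.001,0.01,0,0,100],[-0.001,0.01,0,0,100]]

```text
clock: 9.0
eef_pos: [0.5258, -0.0756, 0.0053]
tool_rot: [-0.058, 0.998, -0.002, -0.0]
ft_force: [-0.8, -6.6, -1.1]
grip_width: 0.0852
grasp_force: 3.3
```

Call:
move_arm:
  moves:
    - [[0,0.002,0,0,100],[0,0.003,0,0,100],[0,0.003,0,0,100]]

```text
clock: 9.38
eef_pos: [0.5256, -0.0756, 0.0056]
tool_rot: [-0.057, 0.998, -0.005, -0.001]
ft_force: [-1.4, -15.5, 0.6]
grip_width: 0.0856
grasp_force: 7.3
```

Call:
move_arm:
  moves:
    - [[0,-0.02,0,0,100],[0,-0.05,0.02,0,100],[0,-0.06,0.07,0,100],[0,-0.05,0.13,0,100],[0,-0.02,0.18,0,80]]

```text
clock: 10.0
eef_pos: [0.5265, -0.0915, 0.1877]
tool_rot: [-0.057, 0.998, 0.0, 0.001]
ft_force: [1.5, -0.2, -0.4]
grip_width: 0.0697
grasp_force: 0.0
```

Run:
```python
from h import *
o=monitor.get_obs(); c=vision.camera('wrist')
print(o['eef_pos'].round(4),o['joint_pos'].round(3))
np.save('w4.npy',{'c':c,'o':o},allow_pickle=True)
cv2.imwrite('pics/w4.png',cv2.resize(c['color'][:,:,::-1],(800,600)))
```

```text
[ 0.5265 -0.0915  0.1877] [-1.73e-01  3.29e-01  1.10e-02  1.25e+00  1.00e-03 -2.86e-01]
```

View pics/w4.png

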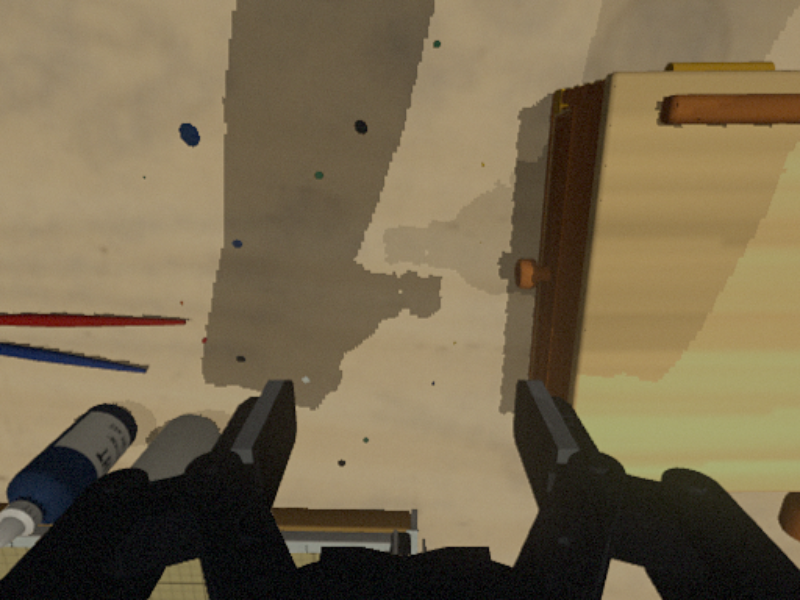

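The picture shows the drawer fully shut, its front flush with the box's side and the pull's end at (517,273). The lid's right near corner is at (610,72).

```bash
cat > fit2.py <<'E'
from fit import *
L[0,0]=-.112; L[1,0]=.112; LT[[0,1],0]=.112; LT[[2,3],0]=-.112; LT[4,0]=.135; LT[4,2]=.0965
d4=np.load('w4.npy',allow_pickle=True).item(); c4,o4=d4['c'],d4['o']
L4=np.array([[-.112,-.152,.102],[0,-.170,.0295]]); p4=np.array([(610,72),(517,273)])*.64
def res2(p): return np.r_[(proj(c,W(p,L,s),o)-px).ravel(),.7*(proj(t,W(p,LT))-pt).ravel(),(proj(c4,W(p,L4),o4)-p4).ravel()]
P=least_squares(res2,P,loss='soft_l1').x
E
python3 - <<'E'
from fit2 import *
print(P,np.degrees(P[2])); print(res2(P).reshape(-1,2).round(1))
print('knob',W(P,L)[2],'from top px',ray(t,374*.64,246*.64,.0965),'wrist',ray(c,772*.64,520*.64,.0965,o))
print('cup',ray(t,243*.64,247*.64,.093))
E
```

```text
[0.50229654 0.1504695  0.12234073 0.14643602] 7.009607387841375
[[-0.1 -0.4]
 [-0.3  1.5]
 [-1.2 -0.5]
 [-1.1  0.3]
 [ 0.1 -0.3]
 [ 1.2  0.3]
 [-1.   0.1]
 [-1.4 -0.7]
 [-1.  -0.4]
 [ 0.7  0.4]
 [-1.1 -0.8]
 [ 1.7 -0.6]
 [-0.5  0.4]]
knob [0.63628751 0.16694433 0.0965    ] from top px [0.63434176 0.16117804 0.0965    ] wrist [0.6367742  0.16832911 0.0965    ]
cup [0.63327522 0.46897181 0.093     ]
```

Call:
move_arm:
  moves:
    - [[0.02,0.05,0,0,80],[0.04,0.1,0,0,80],[0.06,0.15,0,0,80],[0.085,0.2,0,0,80],[0.11,0.255,0,0,80]]

```text
clock: 10.68
eef_pos: [0.6366, 0.1657, 0.1851]
tool_rot: [-0.058, 0.998, 0.001, -0.0]
ft_force: [1.0, -0.3, 0.4]
grip_width: 0.0679
grasp_force: 0.0
```

Run:
```python
from h import *
o=monitor.get_obs(); c=vision.camera('wrist')
print(o['eef_pos'].round(4),o['joint_pos'].round(3))
np.save('w5.npy',{'c':c,'o':o},allow_pickle=True)
cv2.imwrite('pics/w5.png',cv2.resize(c['color'][:,:,::-1],(800,600)))
```

```text
[0.6366 0.1657 0.1851] [2.54e-01 5.83e-01 4.01e-01 1.39e+00 1.00e-03 1.38e-01]
```

View pics/w5.png

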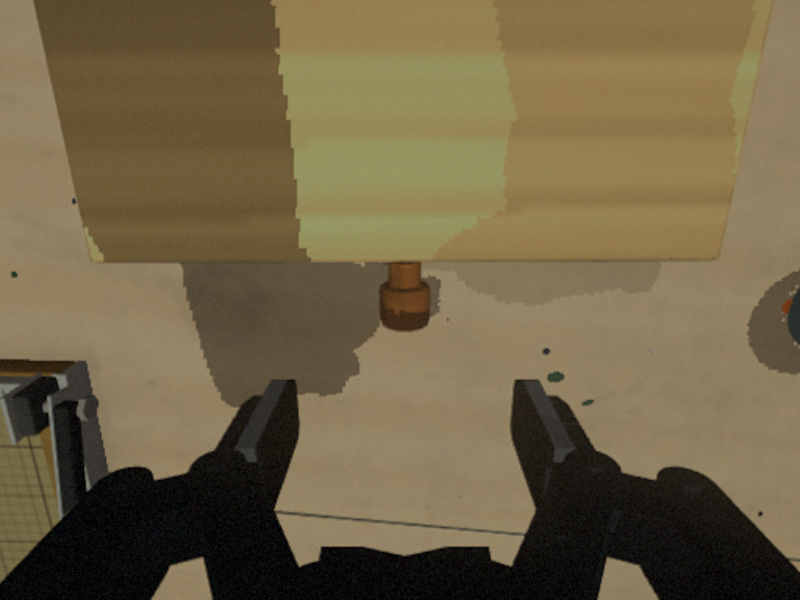

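The picture shows the knob's head straight below the fingers: it spans columns 380 to 430 (centre 405) and rows 281 to 329. The board's far edge is at row 261.

Run:
```python
from fit2 import *
d=np.load('w5.npy',allow_pickle=True).item(); c,o=d['c'],d['o']
k=ray(c,405*.64,300*.64,.1095,o); print('head',k, 'edge',ray(c,405*.64,261*.64,.102,o),'head near',ray(c,405*.64,281*.64,.105,o))
print('model proj',proj(c,W(P,L)[2:3],o)/.64, proj(c,W(P,np.array([[.146,0,.1095],[.124,0,.1095],[.112,0,.102]])),o)/.64)
```

```text
head [0.62987528 0.16606764 0.1095    ] edge [0.61278999 0.16407938 0.102     ] head near [0.62184526 0.16513624 0.105     ]
model proj [[405.15822812 303.45831419]] [[405.36273128 333.71236159]
 [405.13592928 290.99010391]
 [404.95721229 262.35390275]]
```

Call:
move_arm:
  moves:
    - [[0,0.001,-0.04,0,80],[0,0.001,-0.075,0,80],[0,0.001,-0.095,0,80],[0,0.001,-0.103,0,80],[0,0.001,-0.103,0,80]]

```text
clock: 11.35
eef_pos: [0.6358, 0.1651, 0.082]
tool_rot: [-0.058, 0.998, 0.0, -0.0]
ft_force: [-0.3, -0.3, -0.7]
grip_width: 0.0687
grasp_force: 0.0
```

Call:
move_arm:
  moves:
    - [[0,0,0,0,50],[0,0,0,0,20],[0,0,0,0,10],[0,0,0,0,10],[0,0,0,0,10]]

```text
clock: 11.98
eef_pos: [0.6367, 0.1657, 0.0838]
tool_rot: [-0.058, 0.998, 0.0, 0.001]
ft_force: [-1.8, 0.0, 5.8]
grip_width: 0.0242
grasp_force: 59.2
```

Call:
move_arm:
  moves:
    - [[0,0,0.008,0,10],[-0.001,0,0.0167,0,10],[-0.003,0,0.0332,0,10],[-0.0065,-0.001,0.0495,0,10],[-0.011,-0.0015,0.0656,0,10]]

```text
clock: 12.6
eef_pos: [0.6218, 0.1639, 0.1477]
tool_rot: [-0.058, 0.998, 0.0, -0.003]
ft_force: [-9.0, 2.6, -7.1]
grip_width: 0.0236
grasp_force: 59.1
```

Call:
move_arm:
  moves:
    - [[-0.0075,-0.001,0.0157,0,10],[-0.015,-0.0015,0.031,0,10],[-0.023,-0.0025,0.0458,0,10],[-0.0315,-0.0035,0.0601,0,10],[-0.041,-0.0045,0.0737,0,10]]

```text
clock: 13.22
eef_pos: [0.58, 0.1589, 0.2206]
tool_rot: [-0.058, 0.998, -0.0, -0.004]
ft_force: [-6.8, 1.2, -9.6]
grip_width: 0.0232
grasp_force: 59.5
```

Run:
```python
from h import *
o=monitor.get_obs(); c=vision.camera('wrist')
print(o['eef_pos'].round(4),o['ft_force'].round(1))
np.save('w6.npy',{'c':c,'o':o},allow_pickle=True)
cv2.imwrite('pics/w6.png',cv2.resize(c['color'][:,:,::-1],(800,600)))
```

```text
[0.58   0.1589 0.2206] [-6.8  1.2 -9.6]
```

View pics/w6.png

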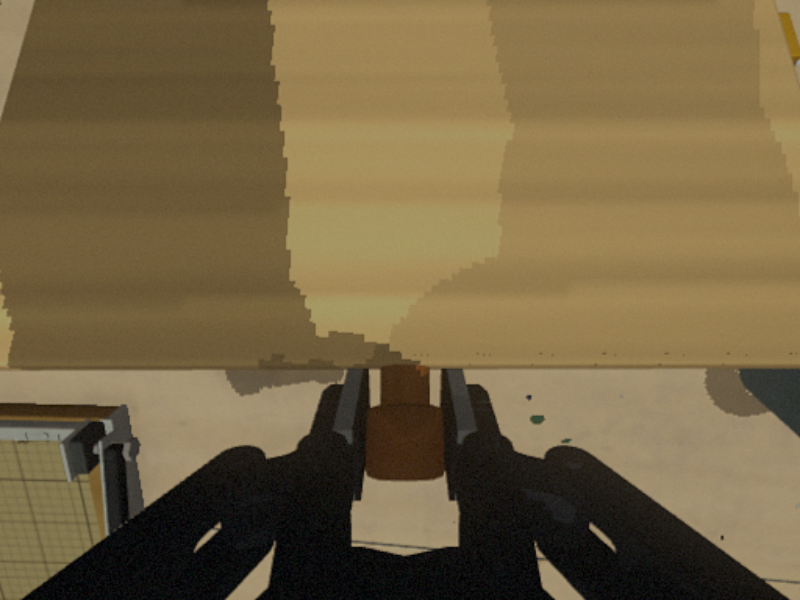

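The picture shows the knob's head square between the pads (columns 366 to 444, rows 405 to 480). The board's far top edge is at row 366 and its side edges cut the top border at columns 35 and 778.

Run:
```python
from fit2 import *
d=np.load('w6.npy',allow_pickle=True).item(); c,o=d['c'],d['o']
def lid(ph,p):
    r=R.from_euler('y',-ph).as_matrix(); return W(P,np.atleast_2d(p)@r.T+[-.104,0,.09])
for deg in (32,34,36,38,40):
    ph=np.radians(deg)
    q=lambda *p: proj(c,lid(ph,p),o)[0]/.64
    out=[]
    for y in (.152,-.152):  # side edge column at row 0
        a,b=q(.05,y,.012),q(.15,y,.012); out.append(round(a[0]+(b[0]-a[0])*(0-a[1])/(b[1]-a[1])))
    print(deg,'edge row',q(.216,0,.012)[1].round(1),'side cols',out,'head',q(.228,0,.0195)[1].round(),q(.250,0,.0195)[1].round(),'grip',lid(ph,[.239,0,.0065]).round(4))
```

```text
32 edge row 371.9 side cols [769, 39] head 408.0 481.0 grip [[0.5968 0.1621 0.2222]]
34 edge row 368.4 side cols [774, 34] head 405.0 482.0 grip [[0.5921 0.1615 0.229 ]]
36 edge row 363.7 side cols [780, 29] head 401.0 482.0 grip [[0.5872 0.1609 0.2357]]
38 edge row 357.7 side cols [787, 23] head 395.0 481.0 grip [[0.582  0.1603 0.2423]]
40 edge row 350.1 side cols [794, 16] head 387.0 478.0 grip [[0.5766 0.1596 0.2486]]
```

Call:
move_arm:
  moves:
    - [[-0.005,-0.0005,0.0055,0,10],[-0.0105,-0.001,0.0115,0,10],[-0.016,-0.002,0.0165,0,10],[-0.016,-0.002,0.0165,0,10],[-0.016,-0.002,0.0165,0,10]]

```text
clock: 13.9
eef_pos: [0.5656, 0.1571, 0.2374]
tool_rot: [-0.058, 0.998, -0.0, -0.002]
ft_force: [-4.9, 2.9, -9.0]
grip_width: 0.0236
grasp_force: 59.4
```

Run:
```python
from fit2 import *
o=monitor.get_obs(); c=vision.camera('wrist')
print(o['eef_pos'].round(4),o['ft_force'].round(1),o['grip_width'])
np.save('w7.npy',{'c':c,'o':o},allow_pickle=True)
cv2.imwrite('pics/w7.png',cv2.resize(c['color'][:,:,::-1],(800,600)))
def lid(ph,p):
    r=R.from_euler('y',-ph).as_matrix(); return W(P,np.atleast_2d(p)@r.T+[-.104,0,.09])
for deg in (36,38,39,40,41,42):
    ph=np.radians(deg)
    q=lambda *p: proj(c,lid(ph,p),o)[0]/.64
    out=[]
    for y in (.152,-.152):
        a,b=q(.05,y,.012),q(.15,y,.012); out.append(round(a[0]+(b[0]-a[0])*(0-a[1])/(b[1]-a[1])))
    print(deg,'edge row',q(.216,0,.012)[1].round(1),'side cols',out,'head',q(.228,0,.0195)[1].round(),q(.250,0,.0195)[1].round())
```

```text
[0.5656 0.1571 0.2374] [-4.9  2.9 -9. ] 0.023634431856646973
36 edge row 379.1 side cols [733, 75] head 412.0 483.0
38 edge row 374.5 side cols [736, 73] head 408.0 482.0
39 edge row 371.8 side cols [737, 71] head 405.0 482.0
40 edge row 368.8 side cols [739, 69] head 402.0 480.0
41 edge row 365.4 side cols [741, 68] head 399.0 479.0
42 edge row 361.7 side cols [743, 66] head 395.0 477.0
```

View pics/w7.png

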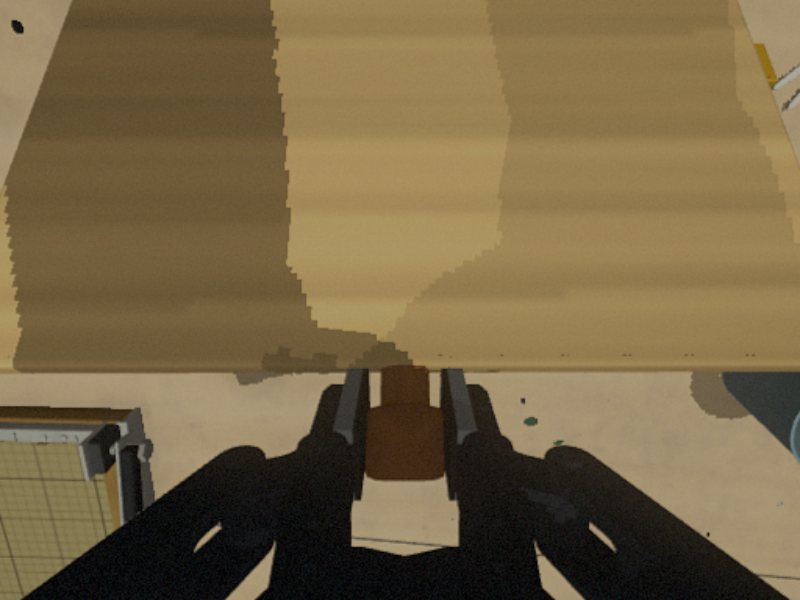

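The picture shows the knob still centred between the pads (head at rows 405 to 480) and the board's far edge at about row 370. That puts the board at about 39.5 to 40 degrees. I'll hold briefly and check that it is still.

Call:
move_arm:
  moves:
    - [[0,0,0.0005,0,10],[0,0,0.0005,0,10],[0,0,0.0005,0,10],[0,0,0.0005,0,10],[0,0,0.0005,0,10]]

```text
clock: 14.58
eef_pos: [0.5655, 0.1572, 0.2376]
tool_rot: [-0.058, 0.998, -0.0, -0.003]
ft_force: [-4.8, 2.4, -9.2]
grip_width: 0.0237
grasp_force: 59.5
```

Call:
move_arm:
  moves:
    - [[0,0,0,0,10],[0,0,0,0,10],[0,0,0,0,10],[0,0,0,0,10],[0,0,0,0,10]]

```text
clock: 15.2
eef_pos: [0.5654, 0.1572, 0.2376]
tool_rot: [-0.058, 0.998, -0.0, -0.003]
ft_force: [-5.1, 2.3, -9.8]
grip_width: 0.0236
grasp_force: 59.5
```

```bash
python3 -c "
from workcell import job; print(job.job_done())"
```

```text
the job is handed in; nothing more can be done
None
```

The tube is lying flat in the shut drawer, and the gripper is holding the board still by its knob at about 40 degrees (camera and arm readings put it between 39 and 40.5), ready for you to tighten the nut.

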